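# Level three die inserts with swapped gauge blocks and a wrung make-up block

### The arm

A 6-joint arm with a two-finger parallel gripper is mounted at the origin on the work surface. World frame = base frame: x ahead of the robot, y to its left, z up, the work surface at z = 0. Lengths are in m, angles in rad, forces in N, time in s.
With the tool pointing down it reaches from about 0.3 to 0.775 m from the base axis. Payload 14.6 kg.
Tool frame: the origin (TCP) lies at the very end of the fingers, on their centre line; the grasp point (between the pads) lies 19 mm behind it; z points along the fingers, y is the line along which they close (so a half turn about z gives the same grasp; the last joint's range is limited). The gripper opens to 94 mm and grips with 3 to 60 N. Pads are 16 mm wide; open, the fingers measure 119 mm over their backs; the gripper's body (75 mm by 177 mm) begins 78 mm behind the grasp point.
Start: joints at [-1.212, 0.3, 1.521, -0, 1.321, -0.067], TCP at [0.227, -0.501, 0.174] pointing down, gripper open.
Joint ranges: [-3.03, 3.03], [-0.79, 2.21], [0.23, 2.52], [-1.04, 4.18], [0, 3.07], [-2.55, 2.55]. Speed limits (rad/s): [2.22, 2.22, 2.57, 3.14, 3.14, 3.14].

### API

Orientations are given as [roll, pitch, yaw] about the fixed x, y, z axes, in that order (R = Rz(yaw) Ry(pitch) Rx(roll)).
In Python, from station import ctrl gives the robot as it stands.
- The arm moves only by the shell command python3 -m pendant 'ROWS' [OPENING] [FORCE]. ROWS is JSON, a list of rows, each a list of 2 entries, a list of its own where there are three numbers: the shift along the world's x, y, z in cm, then the turn about the world's z in rad. A call has 1 to 20 rows; each row shifts and turns the commanded pose from where the row before left it; what a row does not reach is not made up. A row lasts 1/12 s, in which the tool goes at most 41.7 mm and 7.16 degrees, less where a joint would pass 70% of its speed; a pose out of reach is approached as far as the arm can. A call is refused whole if a number of a shift passes 4.17 or a number of a turn 0.125, either way. A call with a gripper value outside its range is refused whole. OPENING is the opening, from 0 (shut) to 1 (fully open), set as the call begins (- or left out, the last holds). The fingers move at their own pace and stop on an object; FORCE is the grip in N (left out, the last holds). Time passes only in rows, so rows that do not move let the fingers close. It gives the time, the measured TCP pose, the force, the opening and the grip force at its end, in the units of the state.
- ctrl.get_obs(): the state, without advancing time (a new reading comes with each control period).
- ctrl.camera(name): name is "scene" or "top" or "wrist"; returns a dict with "color" (480x640x3 uint8, red, green, blue), "intrinsics" (3x3 intrinsics, pixels), "camera_from_world" (4x4, takes a point from world to camera coordinates). Camera axes: x right, y down, z forward; pixel columns grow to the right and rows downward; lengths in m; the calibration is good to about 2 mm. A picture is of the moment at which its call begins. There is no depth.
- ctrl.hand_in(): hands the job in; it is judged then, once.
The state is a dict: "time_s": time; "qpos": joint angles; "joint_vel": joint speeds; "tau": joint torques, N m; "ee_pos": TCP position; "eef_rot": TCP orientation; "force": force on the tool from outside, world axes, zero at the start; "moment": the same for the moment, N m; "grip_width": finger opening in m; "grip_force": force on a finger pad.
Only numpy, scipy, OpenCV 4.12 (cv2) and the standard library are available. Lean on these libraries where they do the work, as an engineer would, in place of code of your own. Each camera call takes 0.05 s, during which the arm holds its last target. There are 200 camera calls.

### The job

Three fixed die inserts of different heights stand on the blue-edged plate, each with a square gauge block on it, but all three blocks are on the wrong inserts: to bring the tops level for the dial indicator, change them over so that the tallest block stands upright in the middle of the lowest insert, the middle-sized block on the middle-height insert and the shortest of the three on the highest insert (the empty end of the felt-topped rest board is free for parking a block). Then wring the thin flat block from the rest board onto the shortest block, now on the highest insert: touch it down flat about half a block's width off to one side, so that the faces only partly overlap, and slide it across in contact until all its sides are flush with the block below. Let go of everything, never tip a block over, and do not disturb the brass ball cage or the black guide bush at the back of the plate.

Things in the scene. Friction and masses are not known exactly. Their poses are not given: they have to be found in the camera images.
- b80_mid (a point): tallest block: lapped bright steel square gauge block, 24 x 24 mm in section, a small dark hole mark in the middle of its top; 80 mm high, 0.36 kg, standing. This point is its centre, half-way up; z is its upright axis, x and y are square to its sides.
- b50_mid (a point): middle-sized block: lapped bright steel square gauge block, 24 x 24 mm in section, a small dark hole mark in the middle of its top; 50 mm high, 0.23 kg, standing. This point is its centre, half-way up; z is its upright axis, x and y are square to its sides.
- b25_mid (a point): shortest of the three blocks on the inserts: lapped bright steel square gauge block, 24 x 24 mm in section, a small dark hole mark in the middle of its top; 25 mm high, 0.11 kg. This point is its centre, half-way up; z is its upright axis, x and y are square to its sides.
- b10_mid (a point): thin flat block to be wrung on: lapped bright steel square gauge block, 24 x 24 mm in section, a small dark hole mark in the middle of its top; 10 mm high, 0.045 kg, lying flat on the felt at one end of the rest board. Its lapped, oiled faces slide easily on the 25 mm block (friction about 0.15) and do not stick to it: it just lies there by its weight. This point is its centre, half-way up; z is its upright axis, x and y are square to its sides.
- land_low (a point): top of the lowest insert: a rectangular plate 84 x 66 mm, 20 mm high, with a dark screw hole near each short side; long side along x. Fixed, of dark grey tool steel; it stands on the plate (plate top 40 mm above the bench, z = 0.040). This point is the centre of its flat top, z up.
- land_mid (a point): top of the middle-height insert: round, 64 mm across at the top on a 78 mm foot 10 mm thick, 50 mm high in all. Fixed, of dark grey tool steel; it stands on the plate (plate top 40 mm above the bench, z = 0.040). This point is the centre of its flat top, z up.
- land_high (a point): top of the highest insert: square, 58 x 58 mm on an 80 x 80 mm foot 12 mm thick, 65 mm high in all; x and y square to its sides. Fixed, of dark grey tool steel; it stands on the plate (plate top 40 mm above the bench, z = 0.040). This point is the centre of its flat top, z up.
- rest_free (a point): middle of the empty end of the rest board, on the surface of its dark green felt: a place to park one block. The board is fixed, wooden, 180 x 74 mm, 12 mm high, lying on the plate, long side along x; its thin block waits about 100 mm from this point along the board's -x; z up.
- cage: bystander at the back of the plate: upright brass ball cage, a tube 42 mm across and 58 mm high with rows of steel balls; origin under its centre. Loose: leave it where it is.
- bush: bystander at the back of the plate: upright black guide bush, 42 mm across, 55 mm high, with a 56 mm collar at the top; origin under its centre. Loose: leave it where it is.
There are look-alikes about, which are no part of the job. What is shaped like the part that bears b50_mid but brown is not meant. What is shaped like the part that bears b80_mid but green is not meant.

How it is judged:
On the way, in this order (a step that is already met when the one before it is completed fails the run):
1. the three blocks stand on their right inserts (horizontal distance between b80_mid and land_low below 0.01 m and height (world z) of b80_mid between 0.096 and 0.104 m and angle between each of b80_mid, b50_mid, b25_mid's own z axis and vertical below 0.08 rad and horizontal distance between b50_mid and land_mid below 0.01 m and height (world z) of b50_mid between 0.111 and 0.119 m and horizontal distance between b25_mid and land_high below 0.01 m and height (world z) of b25_mid between 0.1135 and 0.1215 m), for 0.2 s.
2. the thin block touches the top of the shortest block, 4 to 20 mm off-centre, to be slid home from there (contact force between b10 and b25 above 0.1 N and horizontal distance between b10_mid and b25_mid between 0.004 and 0.02 m and angle between b10_mid's own z axis and vertical below 0.15 rad and height (world z) of b10_mid above 0.131 m), for 0.05 s.
At the end, for the whole second after the job is handed in: 80 mm block on the lowest, 50 mm on the middle, 25 mm on the highest insert: centred within 10 mm, upright within 0.08 rad, height right within 4 mm; 10 mm block flat on the 25 mm block, centred within 4 mm, sides parallel within 0.14 rad; all at rest (all of step 1 and horizontal distance between b10_mid and b25_mid below 0.004 m and height (world z) of b10_mid between 0.131 and 0.139 m and angle between b10_mid's own z axis and vertical below 0.08 rad and (angle between the x axis of b10_mid and the x axis of b25_mid, either way round below 0.14 rad or angle between the x axis of b10_mid and the y axis of b25_mid, either way round below 0.14 rad) and linear speed of each of b80, b50, b25, b10 below 0.01 m/s); the robot touches nothing.
It fails at once if a gauge block is tipped over (angle between any of b80_mid, b50_mid, b25_mid, b10_mid's own z axis and vertical above 0.6 rad).
It fails at once if the ball cage or the guide bush is disturbed (moved more than 20 mm) (distance of any of cage, bush from where it was at the start of the episode above 0.02 m).
It also fails if it takes over 120 s, if anything falls off the work surface, if the arm or the gripper's body presses on something with over 40 N, if the wrist force passes 120 N, or if a joint passes its speed limit or range.

## Working session

There is one attempt and no reset: what is moved stays moved. The work goes in short steps, Python scripts to look and compute and a shell command to move; the robot and the scene stay as the last step left them, time stands still between calls to the robot, and variables do not carry over. Pictures are saved under pics/ and viewed, at most 16 in all, crops included, and the job is handed in when it is done.

```bash
mkdir -p pics; ls; python3 - <<'E'
from station import ctrl
import cv2
for n in ("scene","top"):
    c=ctrl.camera(n); cv2.imwrite(f"pics/{n}0.png",c["color"][:,:,::-1]); print(n,c["intrinsics"].round(1).tolist(),c["camera_from_world"].round(3).tolist())
o=ctrl.get_obs(); print(o)
E
```

```text
pics
scene [[603.8, 0.0, 337.0], [0.0, 603.8, 246.5], [0.0, 0.0, 1.0]] [[0.154, 0.988, 0.001, -0.075], [0.841, -0.13, -0.526, -0.39], [-0.519, 0.082, -0.851, 1.439], [0.0, 0.0, 0.0, 1.0]]
top [[544.9, 0.0, 321.8], [0.0, 544.9, 242.0], [0.0, 0.0, 1.0]] [[-0.017, -1.0, 0.002, -0.005], [-0.984, 0.016, -0.18, 0.506], [0.18, -0.005, -0.984, 1.048], [0.0, 0.0, 0.0, 1.0]]
{'time_s': 0.1, 'qpos': array([-1.21163134e+00,  3.00420071e-01,  1.52154900e+00, -1.52200429e-05,
        1.32066849e+00, -6.66308264e-02]), 'joint_vel': array([-1.18136864e-03, -7.95942428e-04, -4.03382086e-03,  3.98873496e-04,
       -9.34438999e-05,  1.38079665e-03]), 'tau': array([ 2.23820214e-03, -5.32639539e+01, -3.53278828e+01,  7.10363220e-02,
        2.35344912e-02, -8.17948444e-05]), 'ee_pos': array([ 0.22705663, -0.50064423,  0.1735279 ]), 'eef_rot': array([-3.14054908e+00, -5.48621722e-05,  4.25799555e-01]), 'force': array([ 0.24372357, -0.66130327,  0.0139763 ]), 'moment': array([-0.02510559, -0.00642084, -0.0318857 ]), 'grip_force': 0.0, 'grip_width': 0.0941620297044628}
```

View pics/scene0.png

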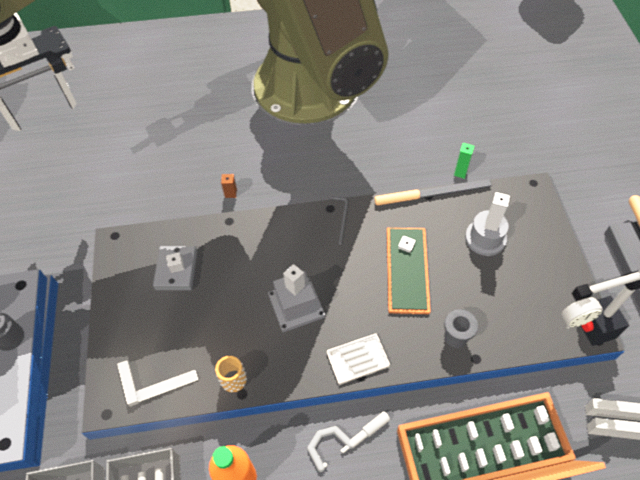

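View pics/top0.png

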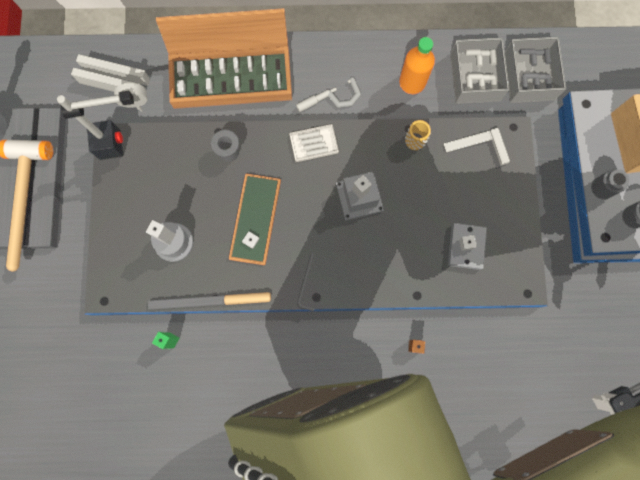

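The scene view shows the 80 mm block on the round insert (scene 497,215; top 155,229), another block on the square insert (scene 293,278; top 362,183) and one on the rectangular insert (scene 175,260; top 469,242). The thin block lies on the board at top (251,239). Next I'll zoom in for accurate pixels.

```bash
python3 - <<'E'
import cv2, numpy as np
t=cv2.imread("pics/top0.png"); s=cv2.imread("pics/scene0.png")
def mk(im,cs):
    return np.vstack([np.hstack([cv2.resize(im[y:y+60,x:x+80],None,fx=5,fy=5,interpolation=cv2.INTER_CUBIC) for x,y in r]) for r in cs])
cv2.imwrite("pics/tz.png",mk(t,[[(125,205),(320,160)],[(430,210),(210,205)]]))
cv2.imwrite("pics/sz.png",mk(s,[[(450,190),(255,255)],[(135,235),(370,220)]]))
E
```

```text
(no output)
```

View pics/tz.png

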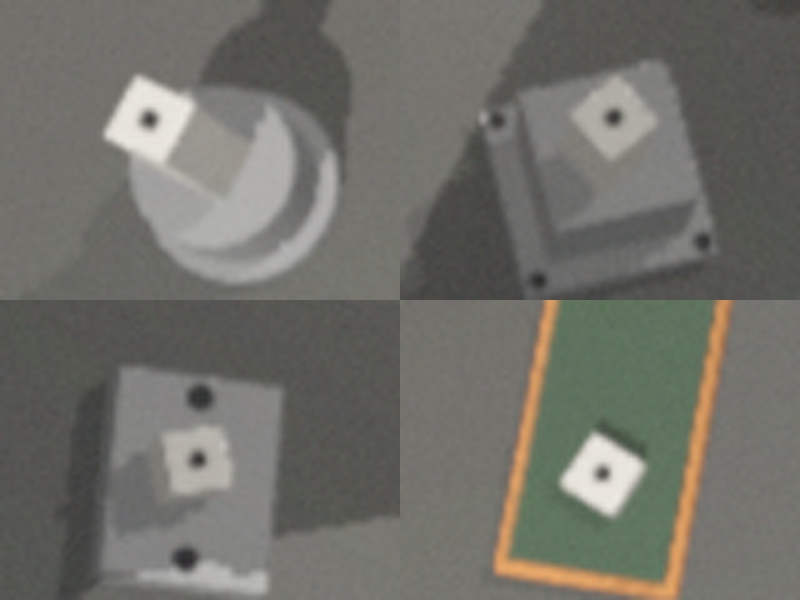

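View pics/sz.png

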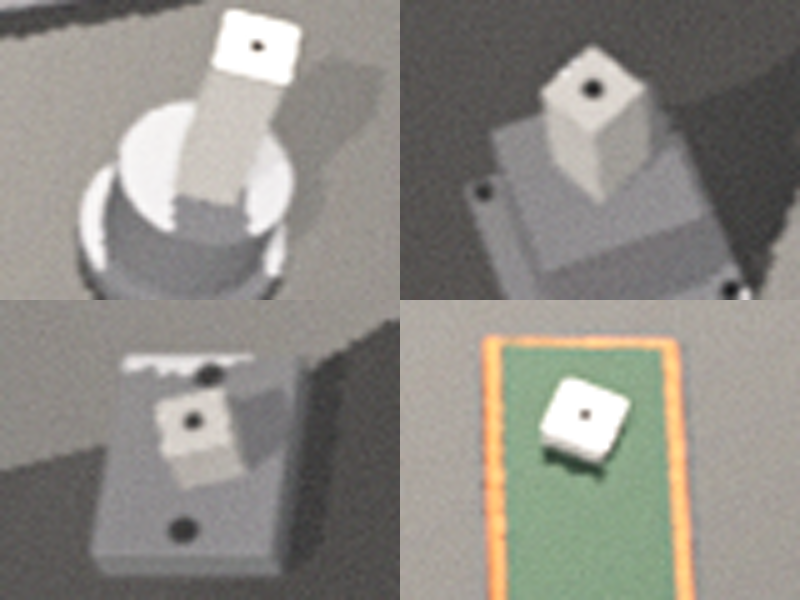

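The zooms give sub-pixel hole marks, top corners and insert outlines. The block on the square insert is visibly taller than the one on the rectangular insert. Next I'll compute positions.

```bash
cat > h.py <<'E'
import numpy as np, cv2
from station import ctrl
K={"top":None,"scene":None}
def cam(n):
    if K[n] is None:
        c=ctrl.camera(n); K[n]=(np.array(c["intrinsics"]),np.array(c["camera_from_world"]))
    return K[n]
def onz(n,uv,z):
    k,T=cam(n); uv=np.atleast_2d(uv).astype(float)
    d=np.c_[uv,np.ones(len(uv))]@np.linalg.inv(k).T@T[:3,:3]; o=-T[:3,:3].T@T[:3,3]
    return (o+d*((z-o[2])/d[:,2])[:,None])[:,:2]
def tri(a,b):
    P=[k@T[:3] for k,T in (cam("top"),cam("scene"))]
    X=cv2.triangulatePoints(P[0],P[1],np.array(a,float),np.array(b,float)); return (X[:3]/X[3]).ravel()
def z5(p,off,x0,y0):  # zoom pixel -> image pixel
    p=np.atleast_2d(p)-np.array(off); return np.array([x0,y0])+(p+.5)/5-.5
E
python3 - <<'E'
from h import *
np.set_printoptions(precision=4,suppress=True)
T=[((0,0),125,205),((400,0),320,160),((0,300),430,210),((400,300),210,205)]
S=[((0,0),450,190),((400,0),255,255),((0,300),135,235),((400,300),370,220)]
th=[(149,119),(613,117),(198,459),(602,473)]; sh=[(257,46),(592,89),(193,421),(585,414)]
zs=[.17,.155,.085,.062]
cs=[[(137,75),(196,103),(165,165),(103,136)],[(618,76),(658,120),(613,160),(570,117)],[(162,433),(224,427),(233,487),(166,497)],[(600,430),(647,465),(612,519),(559,481)]]
for i in range(4):
    a=z5(th[i],*T[i]);b=z5(sh[i],*S[i])
    c=onz("top",z5(cs[i],*T[i]),zs[i]); r=cv2.minAreaRect((c*1000).astype(np.float32))
    e=c-np.roll(c,1,0); ang=np.arctan2(e[:,1],e[:,0])
    yaw=np.angle(np.exp(4j*ang).sum())/4
    print(i,"tri",tri(a[0],b[0]),"top",onz("top",a,zs[i]),"sc",onz("scene",b,zs[i]),"yaw",yaw,r[1], c.mean(0))
print("mid",onz("top",z5((213,168),*T[0]),.09),onz("scene",z5((206,172),*S[0]),.09))
print("high",onz("top",z5([(520,100),(665,62),(697,200),(560,232)],*T[1]),.105),onz("scene",z5([(490,133),(718,213),(548,272)],*S[1]),.105))
print("low",onz("top",z5([(200,397),(185,558)],*T[2]),.06),onz("scene",z5([(209,374),(183,530)],*S[2]),.06))
print("board",onz("top",[(245,174),(281,178),(266,264),(230,260)],.052), onz("scene",[(388,227),(426,228),(430,313),(389,312)],.052))
print("cage,bush",onz("top",[(419,129),(225,141)],.098))
E
```

```text
0 tri [0.5137 0.2857 0.1678] top [[0.5133 0.2855]] sc [[0.5152 0.2844]] yaw -0.45254582104517294 (24.975231170654297, 24.775714874267578) [0.513 0.285]
1 tri [ 0.596  -0.0896  0.1533] top [[ 0.5956 -0.0891]] sc [[ 0.5969 -0.09  ]] yaw 0.7156638826049883 (22.607135772705078, 23.816390991210938) [ 0.5951 -0.0897]
2 tri [ 0.4958 -0.2991  0.0837] top [[ 0.4956 -0.2986]] sc [[ 0.4966 -0.299 ]] yaw 0.07289603363433869 (25.103015899658203, 26.395219802856445) [ 0.4948 -0.2979]
3 tri [0.5117 0.1288 0.0599] top [[0.5114 0.1288]] sc [[0.513 0.128]] yaw -0.633677013165442 (26.211912155151367, 25.908092498779297) [0.5111 0.1278]
mid [[0.5107 0.2847]] [[0.5143 0.2843]]
high [[ 0.6178 -0.0574]
 [ 0.6322 -0.1142]
 [ 0.5767 -0.1246]
 [ 0.5649 -0.0715]] [[ 0.5805 -0.1264]
 [ 0.6229 -0.0532]
 [ 0.6361 -0.1124]]
low [[ 0.5251 -0.3081]
 [ 0.4605 -0.2979]] [[ 0.4612 -0.2983]
 [ 0.5263 -0.3086]]
board [[0.649  0.1412]
 [0.6393 0.0677]
 [0.4627 0.098 ]
 [0.4719 0.1695]] [[0.4673 0.1025]
 [0.4808 0.1741]
 [0.6572 0.1397]
 [0.6442 0.0687]]
cage,bush [[ 0.7218 -0.2101]
 [ 0.703   0.1749]]
```

```bash
python3 -m pendant '[[[2.05,2.28,0.2],0.016],[[2.05,2.28,0.2],0.016],[[2.05,2.28,0.2],0.016],[[2.05,2.28,0.2],0.016],[[2.05,2.28,0.2],0.016],[[2.05,2.28,0.2],0.016],[[2.05,2.28,0.2],0.016],[[2.05,2.28,0.2],0.016],[[2.05,2.28,0.2],0.016],[[2.05,2.28,0.2],0.016],[[2.05,2.28,0.2],0.016],[[2.05,2.28,0.2],0.016],[[2.05,2.28,0.2],0.016],[[2.05,2.28,0.2],0.016],[[2.05,2.28,0.2],0.016],[[2.05,2.28,0.2],0.016],[[2.05,2.28,0.2],0.016],[[2.05,2.28,0.2],0.016],[[0,0,0],0],[[0,0,0],0]]' 0.6 30
python3 - <<'E'
from station import ctrl
import cv2
c=ctrl.camera("wrist"); cv2.imwrite("pics/w1.png",c["color"][:,:,::-1]); o=ctrl.get_obs(); print(o["ee_pos"],o["eef_rot"],o["grip_width"])
E
```

```text
time_s: 1.87
ee_pos: [0.5965, -0.0894, 0.2094]
eef_rot: [-3.141, 0.001, 0.716]
force: [-0.3, -0.7, 0.5]
grip_width: 0.0564
grip_force: 0.0
[ 0.59596646 -0.09034491  0.20952234] [-3.1409168e+00  6.6565141e-04  7.1435419e-01] 0.05670228292224721
```

View pics/w1.png

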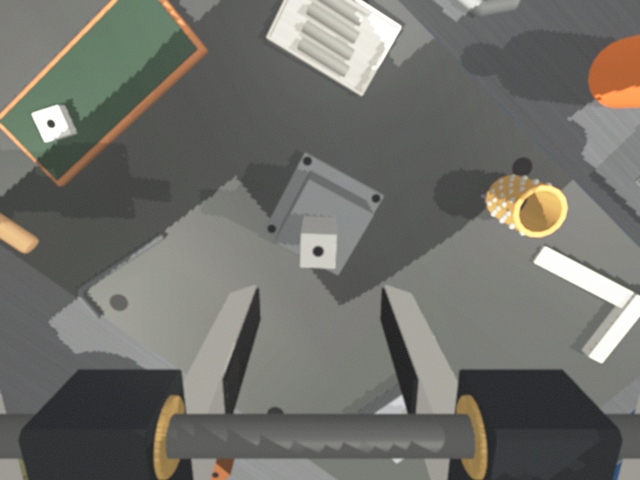

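The wrist view shows the b50 block (hole at 318,251) square to the fingers and centred between them. Now I descend and grip.

```bash
python3 -m pendant '[[[0,0,-1.5],0],[[0,0,-1.5],0],[[0,0,-1.5],0],[[0,0,-1.5],0],[[0,0,-1.5],0],[[0,0,-1.5],0],[[0,0,0],0]]' && python3 -m pendant '[[[0,0,0],0],[[0,0,0],0],[[0,0,0],0],[[0,0,0],0],[[0,0,0],0],[[0,0,0],0],[[0,0,0],0],[[0,0,0],0]]' 0 30 && python3 -m pendant '[[[0,0,0.5],0],[[0,0,1],0],[[0,0,1.5],0],[[0,0,1.5],0],[[0,0,1.5],0],[[0,0,1],0],[[0,0,0],0]]'
```

```text
time_s: 2.5
ee_pos: [0.5942, -0.0913, 0.1172]
eef_rot: [-3.138, 0.003, 0.712]
force: [0.1, 0.2, -1.1]
grip_width: 0.0562
grip_force: 0.0
time_s: 3.17
ee_pos: [0.5964, -0.0905, 0.1205]
eef_rot: [3.141, -0.0, 0.714]
force: [-0.4, 0.0, 4.9]
grip_width: 0.0228
grip_force: 29.9
time_s: 3.75
ee_pos: [0.5969, -0.0906, 0.1926]
eef_rot: [3.139, -0.002, 0.714]
force: [0.9, 1.2, -2.0]
grip_width: 0.0234
grip_force: 29.8
```

```bash
python3 -m pendant '[[[0.15,2.25,0],0],[[0.15,2.25,0],0],[[0.15,2.25,0],0],[[0.15,2.25,0],0],[[0.15,2.25,0],0],[[0.15,2.25,0],0],[[0.15,2.25,0],0],[[0.15,2.25,0],0],[[0.15,2.25,0],0],[[0,0,0],0],[[0,0,0],0],[[0,0,-2],0],[[0,0,-2],0],[[0,0,-2],0],[[0,0,-2],0],[[0,0,-2],0],[[0,0,-0.7],0],[[0,0,-0.7],0],[[0,0,0],0],[[0,0,0],0]]'; python3 -m pendant '[[[0,0,0],0],[[0,0,0],0]]'
```

```text
time_s: 5.42
ee_pos: [0.6101, 0.1117, 0.0768]
eef_rot: [3.141, -0.001, 0.713]
force: [-1.4, -0.7, -1.1]
grip_width: 0.0235
grip_force: 29.8
time_s: 5.58
ee_pos: [0.6101, 0.112, 0.0771]
eef_rot: [3.141, -0.001, 0.714]
force: [0.0, -0.5, -2.1]
grip_width: 0.0231
grip_force: 29.8
```

```bash
python3 -m pendant '[[[0,0,-0.3],0],[[0,0,-0.2],0],[[0,0,-0.2],0],[[0,0,-0.1],0],[[0,0,-0.1],0],[[0,0,0],0],[[0,0,0],0]]'
```

```text
time_s: 6.17
ee_pos: [0.6099, 0.1122, 0.0676]
eef_rot: [3.141, -0.001, 0.714]
force: [-2.5, 1.6, 3.9]
grip_width: 0.023
grip_force: 29.9
```

```bash
python3 -m pendant '[[[0,0,0],0],[[0,0,0],0],[[0,0,0],0],[[0,0,0],0],[[0,0,0.5],0],[[0,0,1.5],0],[[0,0,1.5],0],[[0,0,2],0],[[0,0,2],0],[[0,0,2],0],[[0,0,1],0],[[0,0,0],0]]' 0.6 && python3 -m pendant '[[[-0.57,-2.06,0],-0.032],[[-0.57,-2.06,0],-0.032],[[-0.57,-2.06,0],-0.032],[[-0.57,-2.06,0],-0.032],[[-0.57,-2.06,0],-0.032],[[-0.57,-2.06,0],-0.032],[[-0.57,-2.06,0],-0.032],[[-0.57,-2.06,0],-0.032],[[-0.57,-2.06,0],-0.032],[[-0.57,-2.06,0],-0.032],[[-0.57,-2.06,0],-0.032],[[-0.57,-2.06,0],-0.032],[[-0.57,-2.06,0],-0.032],[[-0.57,-2.06,0],-0.032],[[-0.57,-2.06,0],-0.032],[[-0.57,-2.06,0],-0.032],[[-0.57,-2.06,0],-0.032],[[-0.57,-2.06,0],-0.032],[[-0.57,-2.06,0],-0.032],[[-0.57,-2.06,0],-0.032]]' && python3 -m pendant '[[[0,0,0],0],[[0,0,0],0]]'
python3 - <<'E'
from station import ctrl
import cv2
c=ctrl.camera("wrist"); cv2.imwrite("pics/w2.png",c["color"][:,:,::-1])
E
```

```text
time_s: 7.17
ee_pos: [0.6106, 0.1121, 0.1746]
eef_rot: [3.139, -0.003, 0.714]
force: [-0.3, -0.2, 0.5]
grip_width: 0.0564
grip_force: 0.0
time_s: 8.83
ee_pos: [0.4949, -0.3007, 0.1706]
eef_rot: [-3.14, 0.001, 0.072]
force: [-0.7, 0.1, 0.5]
grip_width: 0.0562
grip_force: 0.0
time_s: 9.0
ee_pos: [0.4951, -0.3003, 0.1707]
eef_rot: [-3.14, 0.001, 0.073]
force: [0.9, 0.5, 0.4]
grip_width: 0.0566
grip_force: 0.0
```

View pics/w2.png

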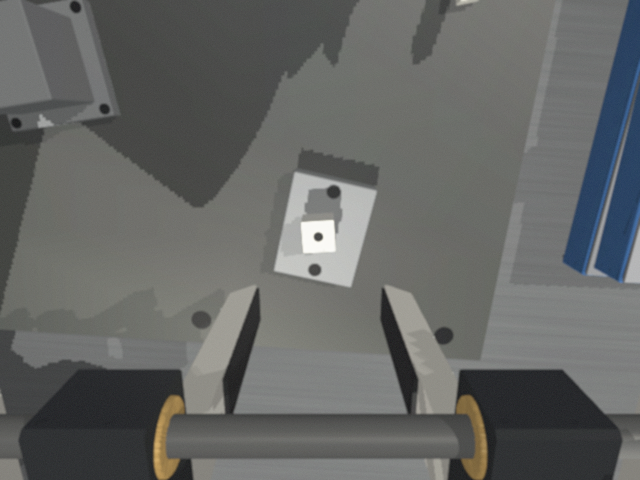

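b25 (hole at 318,237) is square and centred between the fingers. Descend and grip.

```bash
python3 -m pendant '[[[0,0,-2],0],[[0,0,-2],0],[[0,0,-2],0],[[0,0,-1.5],0],[[0,0,-1.2],0],[[0,0,-1],0],[[0,0,-0.7],0],[[0,0,-0.35],0],[[0,0,0],0],[[0,0,0],0]]' && python3 -m pendant '[[[0,0,0],0],[[0,0,0],0],[[0,0,0],0],[[0,0,0],0],[[0,0,0],0],[[0,0,0],0],[[0,0,0],0],[[0,0,0],0]]' 0 30 && python3 -m pendant '[[[0,0,0.5],0],[[0,0,1],0],[[0,0,1.5],0],[[0,0,2],0],[[0,0,2],0],[[0,0,2],0],[[0,0,2],0],[[0,0,0],0]]'
```

```text
time_s: 9.88
ee_pos: [0.4959, -0.3001, 0.065]
eef_rot: [3.141, -0.001, 0.074]
force: [-0.2, 0.3, 0.6]
grip_width: 0.0565
grip_force: 0.0
time_s: 10.55
ee_pos: [0.4957, -0.3, 0.0645]
eef_rot: [-3.142, 0.0, 0.074]
force: [-0.6, 0.7, -0.1]
grip_width: 0.0064
grip_force: 0.0
time_s: 11.22
ee_pos: [0.497, -0.3009, 0.1797]
eef_rot: [3.137, -0.005, 0.074]
force: [0.2, -0.3, 0.3]
grip_width: 0.0005
grip_force: 0.0
```

The grip missed; look again.

```bash
python3 - <<'E'
from station import ctrl
import cv2, numpy as np
a=ctrl.camera("wrist")["color"]; b=ctrl.camera("top")["color"]; s=ctrl.camera("scene")["color"]
r=lambda i:cv2.resize(i,None,fx=5,fy=5,interpolation=cv2.INTER_CUBIC)
im=np.vstack([np.hstack([r(b[210:270,430:510]),r(s[235:295,135:215])]),np.hstack([cv2.resize(a,(400,300)),cv2.resize(s,(400,300))])])
cv2.imwrite("pics/m1.png",im[:,:,::-1])
E
```

```text
(no output)
```

View pics/m1.png

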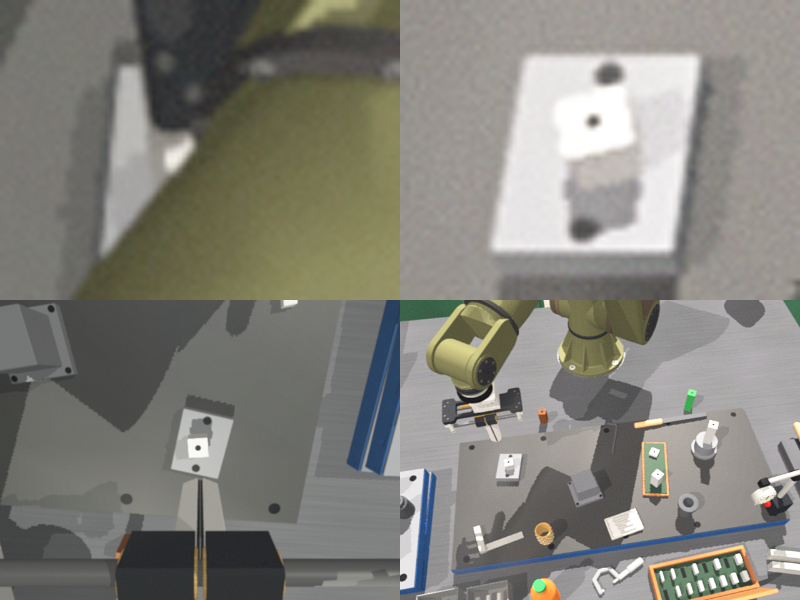

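```bash
python3 - <<'E'
from h import *
np.set_printoptions(precision=4,suppress=True)
K["wrist"]=None; k,T=cam("wrist"); o=ctrl.get_obs(); print(o["ee_pos"],o["eef_rot"])
print(k.tolist()); R=T[:3,:3]; print("cam pos",-R.T@T[:3,3],R)
# current wrist hole px from half-view (198,448-300)*1.6
for z in (.085,.155): print(z,onz("wrist",[(198*1.6,148*1.6)],z))
X=np.r_[o["ee_pos"],1]
for n in ("top","scene","wrist"):
    kk,t=cam(n); p=kk@(t@X)[:3]; print(n,"TCP px",p[:2]/p[2])
E
```

```text
[ 0.4953 -0.2998  0.1738] [-3.1408  0.001   0.0738]
[[419.76720907276825, 0.0, 319.9779206256675], [0.0, 419.76720907276825, 241.02225295278697], [0.0, 0.0, 1.0]]
cam pos [ 0.5801 -0.2927  0.3856] [[ 0.0742 -0.9972 -0.0009]
 [-0.9546 -0.0713  0.2894]
 [-0.2886 -0.0206 -0.9572]]
0.085 [[ 0.4926 -0.2966]]
0.155 [[ 0.513  -0.2957]]
top TCP px [483.2461 232.4806]
scene TCP px [160.5028 231.2111]
wrist TCP px [321.6663 278.329 ]
```

```bash
python3 -m pendant '[[[0,0,0],0],[[0,0,0],0],[[0,0,0],0],[[0,0,0],0],[[0,0,0],0],[[0,0,0],0],[[0,0,0],0],[[0,0,0],0],[[0,0,-2],0],[[0,0,-2],0],[[0,0,-2],0],[[0,0,-1.5],0],[[0,0,-1.2],0],[[0,0,-1],0],[[0,0,-0.7],0],[[0,0,-0.4],0],[[0,0,0],0],[[0,0,0],0]]' 0.6
python3 - <<'E'
from station import ctrl
import cv2, numpy as np
a=ctrl.camera("wrist")["color"]; s=ctrl.camera("scene")["color"]
im=np.hstack([cv2.resize(s[200:300,110:210],(400,400),interpolation=cv2.INTER_CUBIC),a[180:480,170:470][:,:][0:300].repeat(1,0).copy() if 0 else cv2.resize(a[180:480,170:470],(400,400))])
cv2.imwrite("pics/m2.png",im[:,:,::-1])
E
```

```text
time_s: 13.02
ee_pos: [0.4959, -0.3001, 0.067]
eef_rot: [3.141, -0.0, 0.074]
force: [0.3, 0.2, -0.3]
grip_width: 0.0567
grip_force: 0.0
```

View pics/m2.png

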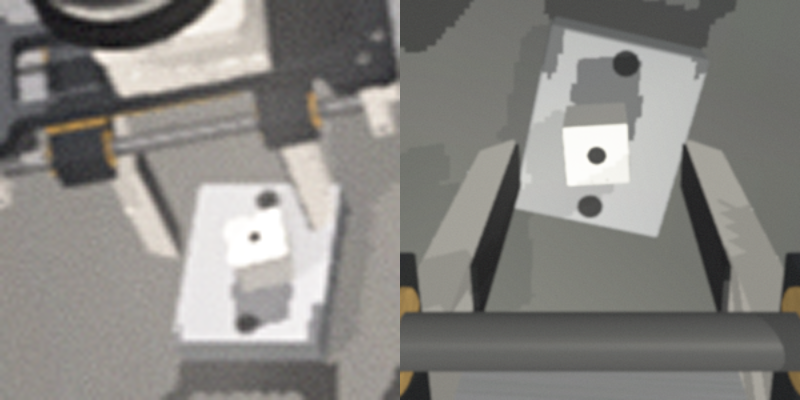

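```bash
python3 - <<'E'
from h import *
np.set_printoptions(precision=1,suppress=True)
K["wrist"]=None; o=ctrl.get_obs(); p=o["ee_pos"]; y=o["eef_rot"][2]; print(p)
ex=np.array([np.cos(y),np.sin(y),0]); ey=np.array([-np.sin(y),np.cos(y),0])
for h in (0,.01,.02,.03,.04):
    print("h",h,end=" ")
    for n in ("scene","wrist"):
        k,T=cam(n)
        for s in (1,-1):
            q=[]
            for f in (.008,):
                X=p+ex*f+ey*s*.0283+np.array([0,0,h]); v=k@(T@np.r_[X,1])[:3]; print(n,"L" if s>0 else "R",v[:2]/v[2],end=" ")
    print()
E
```

```text
[ 0.5 -0.3  0.1]
h 0 scene L [190.8 264.2] scene R [159.4 270.4] wrist L [269.  264.4] wrist R [374.9 264.5] 
h 0.01 scene L [189.7 261.5] scene R [158.  267.6] wrist L [266.7 271.1] wrist R [377.3 271.1] 
h 0.02 scene L [188.5 258.7] scene R [156.6 264.8] wrist L [264.2 278.4] wrist R [380.  278.5] 
h 0.03 scene L [187.3 255.8] scene R [155.2 262. ] wrist L [261.5 286.4] wrist R [382.9 286.5] 
h 0.04 scene L [186.1 252.9] scene R [153.7 259.1] wrist L [258.5 295.3] wrist R [386.2 295.3]
```

Both cameras agree: the fingertips really end about 28 mm above the reported TCP, so the fingers closed above b25. I'll lower 28 mm more, watching the force.

```bash
python3 -m pendant '[[[0,0,-0.7],0],[[0,0,-0.7],0],[[0,0,-0.5],0],[[0,0,-0.4],0],[[0,0,-0.3],0],[[0,0,-0.2],0],[[0,0,0],0],[[0,0,0],0]]' && python3 -m pendant '[[[0,0,0],0],[[0,0,0],0],[[0,0,0],0],[[0,0,0],0],[[0,0,0],0],[[0,0,0],0],[[0,0,0],0],[[0,0,0],0]]' 0 30
python3 - <<'E'
from station import ctrl
import cv2, numpy as np
a=ctrl.camera("wrist")["color"]; s=ctrl.camera("scene")["color"]
im=np.hstack([cv2.resize(s[200:300,110:210],(400,400),interpolation=cv2.INTER_CUBIC),cv2.resize(a[180:480,170:470],(400,400))])
cv2.imwrite("pics/m3.png",im[:,:,::-1])
E
```

```text
time_s: 13.88
ee_pos: [0.4957, -0.3, 0.0386]
eef_rot: [3.142, -0.0, 0.074]
force: [-0.3, 0.1, -0.3]
grip_width: 0.0565
grip_force: 0.0
time_s: 14.55
ee_pos: [0.4957, -0.3, 0.0386]
eef_rot: [3.141, -0.0, 0.074]
force: [0.4, 0.7, 0.6]
grip_width: 0.0236
grip_force: 30.0
```

View pics/m3.png

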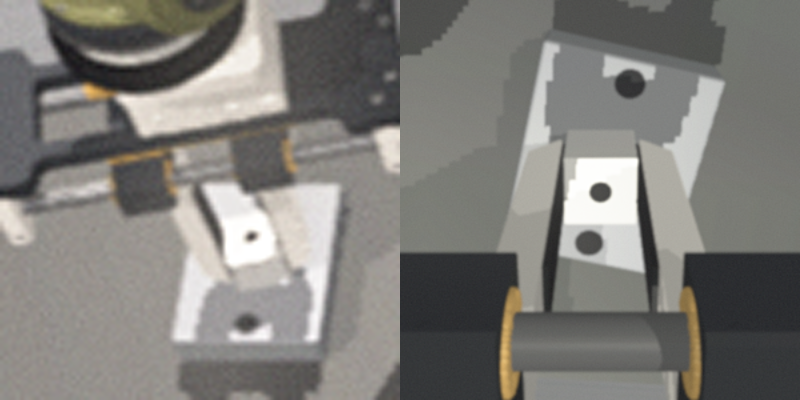

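b25 is gripped well (width 23.6 mm). The hole and block sit centred between the pads. Lift and carry to the highest insert.

```bash
python3 -m pendant '[[[0,0,0.5],0],[[0,0,1.5],0],[[0,0,2],0],[[0,0,2],0],[[0,0,1.5],0],[[0,0,0.3],0],[[0.93,1.9,0],0],[[0.93,1.9,0],0],[[0.93,1.9,0],0],[[0.93,1.9,0],0],[[0.93,1.9,0],0],[[0.93,1.9,0],0],[[0.93,1.9,0],0],[[0.93,1.9,0],0],[[0.93,1.9,0],0],[[0.93,1.9,0],0],[[0.93,1.9,0],0],[[0,0,0],0],[[0,0,0],0],[[0,0,0],0]]'; python3 -m pendant '[[[0,0,-0.8],0],[[0,0,-0.8],0],[[0,0,-0.5],0],[[0,0,0],0],[[0,0,0],0]]'
```

```text
time_s: 16.32
ee_pos: [0.5976, -0.0914, 0.116]
eef_rot: [-3.142, 0.001, 0.074]
force: [0.4, -1.1, -1.6]
grip_width: 0.0237
grip_force: 30.0
time_s: 16.73
ee_pos: [0.5976, -0.0912, 0.095]
eef_rot: [-3.141, 0.001, 0.073]
force: [0.2, -0.1, -0.4]
grip_width: 0.0239
grip_force: 30.0
```

```bash
python3 -m pendant '[[[0,0,-0.4],0],[[0,0,-0.3],0],[[0,0,-0.2],0],[[0,0,-0.1],0],[[0,0,-0.1],0],[[0,0,0],0],[[0,0,0],0]]'; python3 -m pendant '[[[0,0,0],0],[[0,0,0],0],[[0,0,0],0],[[0,0,0],0],[[0,0,0],0],[[0,0,0.5],0],[[0,0,1.5],0],[[0,0,2],0],[[0,0,2],0],[[0,0,2],0],[[0,0,1],0],[[0,0,0],0],[[0,0,0],0]]' 0.6
```

```text
time_s: 17.32
ee_pos: [0.598, -0.091, 0.0846]
eef_rot: [3.142, -0.0, 0.074]
force: [-0.1, 0.3, -0.8]
grip_width: 0.0234
grip_force: 30.0
time_s: 18.4
ee_pos: [0.5979, -0.091, 0.1742]
eef_rot: [-3.142, -0.0, 0.074]
force: [-0.5, 0.5, -1.0]
grip_width: 0.0563
grip_force: 0.0
```

```bash
python3 -m pendant '[[[-0.47,2.09,0],0.058],[[-0.47,2.09,0],0.058],[[-0.47,2.09,0],0.058],[[-0.47,2.09,0],0.058],[[-0.47,2.09,0],0.058],[[-0.47,2.09,0],0.058],[[-0.47,2.09,0],0.058],[[-0.47,2.09,0],0.058],[[-0.47,2.09,0],0.058],[[-0.47,2.09,0],0.058],[[-0.47,2.09,0],0.058],[[-0.47,2.09,0],0.058],[[-0.47,2.09,0],0.058],[[-0.47,2.09,0],0.058],[[-0.47,2.09,0],0.058],[[-0.47,2.09,0],0.058],[[-0.47,2.09,0],0.058],[[-0.47,2.09,0],0.058],[[0,0,0],0],[[0,0,0],0]]'
python3 - <<'E'
from station import ctrl
import cv2
cv2.imwrite("pics/w4.png",ctrl.camera("wrist")["color"][:,:,::-1]);print(ctrl.get_obs()["ee_pos"])
E
```

```text
time_s: 20.07
ee_pos: [0.5127, 0.2855, 0.173]
eef_rot: [-3.14, 0.002, 1.119]
force: [0.4, 0.7, 0.3]
grip_width: 0.0564
grip_force: 0.0
[0.51300078 0.28482127 0.17329922]
```

View pics/w4.png

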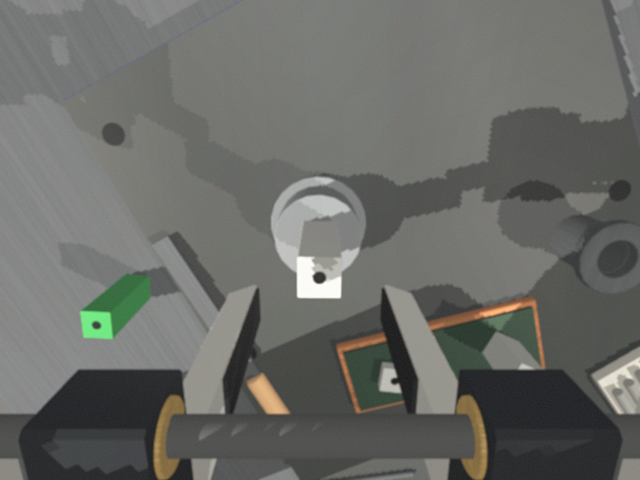

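b80 (hole 319,278) is centred and square between the fingers. Descend, grip, lift.

```bash
python3 -m pendant '[[[0,0,-1.5],0],[[0,0,-1.5],0],[[0,0,-1.5],0],[[0,0,-1.5],0],[[0,0,-1],0],[[0,0,-0.3],0],[[0,0,0],0],[[0,0,0],0]]' && python3 -m pendant '[[[0,0,0],0],[[0,0,0],0],[[0,0,0],0],[[0,0,0],0],[[0,0,0],0],[[0,0,0],0],[[0,0,0],0],[[0,0,0],0]]' 0 40 && python3 -m pendant '[[[0,0,0.3],0],[[0,0,0.7],0],[[0,0,1.2],0],[[0,0,1.2],0],[[0,0,0.8],0],[[0,0,0.3],0],[[0,0,0],0]]'
```

```text
time_s: 20.78
ee_pos: [0.5137, 0.285, 0.1021]
eef_rot: [3.141, -0.0, 1.117]
force: [0.2, -0.6, 0.4]
grip_width: 0.0564
grip_force: 0.0
time_s: 21.45
ee_pos: [0.5134, 0.2853, 0.1017]
eef_rot: [3.141, -0.0, 1.118]
force: [-0.7, -0.0, 2.1]
grip_width: 0.0236
grip_force: 40.0
time_s: 22.03
ee_pos: [0.5137, 0.2854, 0.1478]
eef_rot: [3.14, -0.001, 1.118]
force: [-0.1, 0.0, -4.0]
grip_width: 0.0236
grip_force: 40.0
```

```bash
python3 -m pendant '[[[-0.07,-1,0],0],[[-0.07,-2.1,0],0],[[-0.07,-2.1,0],0],[[-0.07,-2.1,0],0],[[-0.07,-2.1,0],0],[[-0.07,-2.1,0],0],[[-0.07,-2.1,0],0],[[-0.07,-2.1,0],0],[[-0.07,-2.1,0],0],[[-0.07,-2.1,0],0],[[-0.07,-2.1,0],0],[[-0.07,-2.1,0],0],[[-0.07,-2.1,0],0],[[-0.07,-2.1,0],0],[[-0.07,-2.1,0],0],[[-0.07,-2.1,0],0],[[-0.07,-2.1,0],0],[[-0.07,-2.1,0],0],[[-0.07,-2.1,0],0],[[-0.07,-2.1,0],0]]';python3 -m pendant '[[[-0.07,-2.1,0],0],[[-0.07,-2.1,0],0],[[-0.07,-2.1,0],0],[[-0.07,-2.1,0],0],[[-0.07,-2.1,0],0],[[-0.07,-2.1,0],0],[[-0.07,-2.1,0],0],[[-0.07,-2,0],0],[[0,-1,0],0],[[0,0,0],0],[[0,0,0],0],[[0,0,-1],0],[[0,0,-1.5],0],[[0,0,-1.5],0],[[0,0,-1.5],0],[[0,0,-0.8],0],[[0,0,0],0],[[0,0,0],0]]'
```

```text
time_s: 23.7
ee_pos: [0.4984, -0.1252, 0.146]
eef_rot: [-3.141, 0.0, 1.118]
force: [0.1, -0.4, -3.9]
grip_width: 0.0236
grip_force: 40.0
time_s: 25.2
ee_pos: [0.4939, -0.3002, 0.0835]
eef_rot: [-3.141, -0.0, 1.118]
force: [0.5, -0.1, -3.3]
grip_width: 0.0241
grip_force: 40.0
```

```bash
python3 -m pendant '[[[0,-0.2,-0.5],0],[[0,0,-0.3],0],[[0,0,-0.2],0],[[0,0,-0.1],0],[[0,0,-0.1],0],[[0,0,0],0],[[0,0,0],0]]'; python3 -m pendant '[[[0,0,0],0],[[0,0,0],0],[[0,0,0],0],[[0,0,0],0],[[0,0,0],0],[[0,0,0.5],0],[[0,0,1.5],0],[[0,0,2],0],[[0,0,2],0],[[0,0,2],0],[[0,0,1.5],0],[[0,0,0],0],[[0,0,0],0]]' 0.6
```

```text
time_s: 25.78
ee_pos: [0.4939, -0.3028, 0.0717]
eef_rot: [3.141, 0.0, 1.118]
force: [-0.3, -0.6, -2.8]
grip_width: 0.0238
grip_force: 40.0
time_s: 26.87
ee_pos: [0.4939, -0.3029, 0.1669]
eef_rot: [3.14, 0.0, 1.118]
force: [-0.2, 0.0, -0.2]
grip_width: 0.0564
grip_force: 0.0
```

```bash
python3 -m pendant '[[[0.58,2.07,0],-0.02],[[0.58,2.07,0],-0.02],[[0.58,2.07,0],-0.02],[[0.58,2.07,0],-0.02],[[0.58,2.07,0],-0.02],[[0.58,2.07,0],-0.02],[[0.58,2.07,0],-0.02],[[0.58,2.07,0],-0.02],[[0.58,2.07,0],-0.02],[[0.58,2.07,0],-0.02],[[0.58,2.07,0],-0.02],[[0.58,2.07,0],-0.02],[[0.58,2.07,0],-0.02],[[0.58,2.07,0],-0.02],[[0.58,2.07,0],-0.02],[[0.58,2.07,0],-0.02],[[0.58,2.07,0],-0.02],[[0.58,2.07,0],-0.02],[[0.58,2.07,0],-0.02],[[0.58,2.07,0],-0.02]]';python3 -m pendant '[[[0,0,0],0],[[0,0,0],0]]'
python3 - <<'E'
from station import ctrl
import cv2
import numpy as np
a=[ctrl.camera(n)["color"] for n in ("wrist","top","scene")]
r=lambda i:cv2.resize(i,(400,300),interpolation=cv2.INTER_CUBIC)
cv2.imwrite("pics/w5.png",np.vstack([np.hstack([r(a[0]),r(a[2])]),np.hstack([r(a[2][160:340,130:370]),r(a[1][120:300,300:540])])])[:,:,::-1])
E
```

```text
time_s: 28.53
ee_pos: [0.6094, 0.1122, 0.1648]
eef_rot: [-3.14, 0.002, 0.717]
force: [0.2, -0.1, 0.2]
grip_width: 0.0564
grip_force: 0.0
time_s: 28.7
ee_pos: [0.6092, 0.1117, 0.1649]
eef_rot: [-3.14, 0.002, 0.72]
force: [0.3, -0.3, -0.7]
grip_width: 0.056
grip_force: 0.0
```

View pics/w5.png

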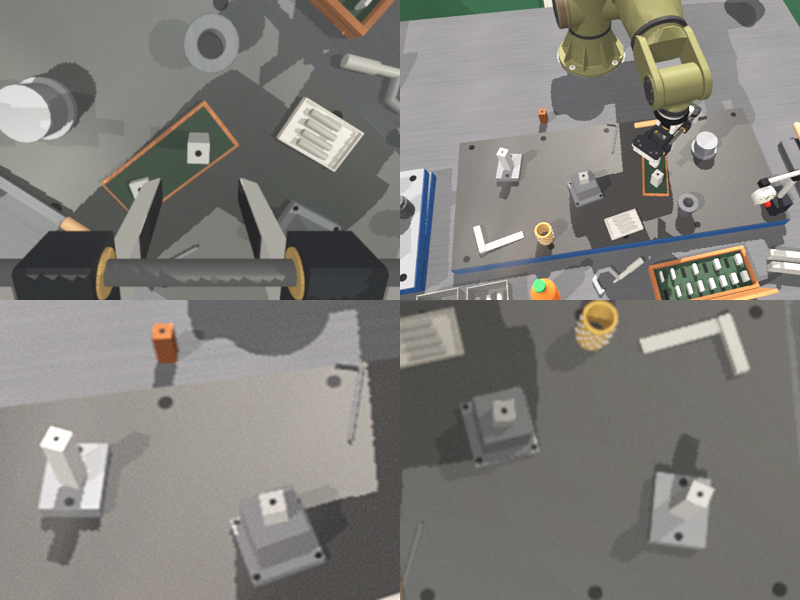

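b80 is on the rectangular insert and b25 on the square one, both upright. b50 is parked and centred between the fingers (198,153 in the small wrist view). Pick it up.

```bash
python3 -m pendant '[[[0,0,-2],0],[[0,0,-2],0],[[0,0,-2],0],[[0,0,-2],0],[[0,0,-1.5],0],[[0,0,-1.2],0],[[0,0,-1],0],[[0,0,-0.5],0],[[0,0,0],0],[[0,0,0],0]]' && python3 -m pendant '[[[0,0,0],0],[[0,0,0],0],[[0,0,0],0],[[0,0,0],0],[[0,0,0],0],[[0,0,0],0],[[0,0,0],0],[[0,0,0],0]]' 0 40 && python3 -m pendant '[[[0,0,0.3],0],[[0,0,1],0],[[0,0,1.5],0],[[0,0,2],0],[[0,0,2],0],[[0,0,1],0],[[0,0,0.3],0],[[0,0,0],0]]'
```

```text
time_s: 29.68
ee_pos: [0.6101, 0.1111, 0.0451]
eef_rot: [3.141, -0.001, 0.718]
force: [-0.2, -0.0, -0.2]
grip_width: 0.0564
grip_force: 0.0
time_s: 30.35
ee_pos: [0.6098, 0.1113, 0.0447]
eef_rot: [-3.142, -0.0, 0.718]
force: [-1.9, 0.7, 2.2]
grip_width: 0.0237
grip_force: 40.0
time_s: 31.02
ee_pos: [0.61, 0.1112, 0.126]
eef_rot: [3.141, -0.001, 0.718]
force: [0.3, -0.2, -2.4]
grip_width: 0.0236
grip_force: 40.0
```

```bash
python3 -m pendant '[[[-1.08,1.93,0],0],[[-1.08,1.93,0],0],[[-1.08,1.93,0],0],[[-1.08,1.93,0],0],[[-1.08,1.93,0],0],[[-1.08,1.93,0],0],[[-1.08,1.93,0],0],[[-1.08,1.93,0],0],[[-1.08,1.93,0],0],[[0,0,0],0],[[0,0,0],0],[[0,0,-1],0],[[0,0,-1],0],[[0,0,-1],0],[[0,0,-0.3],0],[[0,0,0],0],[[0,0,0],0]]'
```

```text
time_s: 32.43
ee_pos: [0.5127, 0.2846, 0.0923]
eef_rot: [-3.141, 0.0, 0.717]
force: [0.4, 0.6, -1.8]
grip_width: 0.0237
grip_force: 40.0
```

```bash
python3 -m pendant '[[[0,0,-0.4],0],[[0,0,-0.25],0],[[0,0,-0.15],0],[[0,0,-0.1],0],[[0,0,-0.05],0],[[0,0,0],0],[[0,0,0],0]]'; python3 -m pendant '[[[0,0,0],0],[[0,0,0],0],[[0,0,0],0],[[0,0,0],0],[[0,0,0],0],[[0,0,0.5],0],[[0,0,1.5],0],[[0,0,2],0],[[0,0,2],0],[[0,0,1.5],0],[[0,0,0],0],[[0,0,0],0]]' 0.6; python3 -m pendant '[[[0,-1.95,0],0.027],[[0,-1.95,0],0.027],[[0,-1.95,0],0.027],[[0,-1.95,0],0.027],[[0,-1.95,0],0.027],[[0,-1.95,0],0.027],[[0,-1.95,0],0.027],[[0,-1.95,0],0.03],[[0,0,-3],0],[[0,0,-3],0],[[0,0,0],0],[[0,0,0],0]]'
python3 - <<'E'
from station import ctrl
import cv2
import numpy as np
a=[ctrl.camera(n)["color"] for n in ("wrist","top","scene")]
r=lambda i:cv2.resize(i,(400,300),interpolation=cv2.INTER_CUBIC)
cv2.imwrite("pics/w6w.png",a[0][:,:,::-1])
cv2.imwrite("pics/w6.png",np.vstack([np.hstack([r(a[0]),r(a[0][210:330,240:400])]),np.hstack([r(a[2][160:340,370:610]),r(a[2][160:340,130:370])])])[:,:,::-1])
E
```

```text
time_s: 33.02
ee_pos: [0.5126, 0.2849, 0.0831]
eef_rot: [3.142, -0.0, 0.718]
force: [-0.4, -0.9, -1.6]
grip_width: 0.0241
grip_force: 40.0
time_s: 34.02
ee_pos: [0.5127, 0.285, 0.1584]
eef_rot: [3.141, -0.001, 0.718]
force: [1.0, -0.1, -0.2]
grip_width: 0.0565
grip_force: 0.0
time_s: 35.02
ee_pos: [0.5116, 0.1287, 0.0968]
eef_rot: [-3.139, 0.003, 0.937]
force: [0.1, 0.1, 0.0]
grip_width: 0.0558
grip_force: 0.0
```

View pics/w6.png

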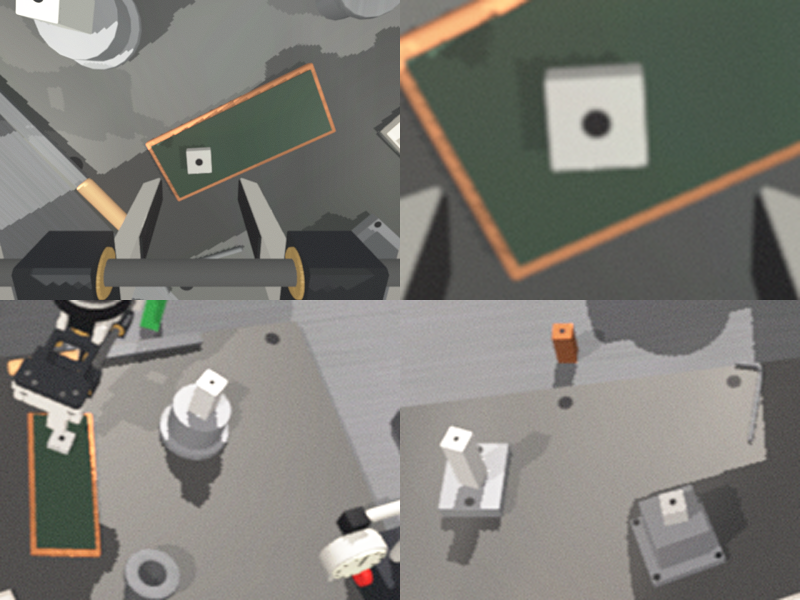

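b50 stands on the round insert. b10 (hole 199,162 in the small wrist view) is centred. Lower carefully to it.

```bash
python3 -m pendant '[[[0,0,-2],0],[[0,0,-2],0],[[0,0,-1.2],0],[[0,0,-0.8],0],[[0,0,-0.4],0],[[0,0,-0.2],0],[[0,0,0],0],[[0,0,0],0]]' 0.45; python3 -m pendant '[[[0,0,-0.1],0],[[0,0,0],0],[[0,0,-0.1],0],[[0,0,0],0],[[0,0,0],0]]'
python3 - <<'E'
from station import ctrl
import cv2, numpy as np
a=ctrl.camera("wrist")["color"]; s=ctrl.camera("scene")["color"]
cv2.imwrite("pics/w7s.png",s[:,:,::-1])
im=np.hstack([cv2.resize(s[200:300,360:460],(400,400),interpolation=cv2.INTER_CUBIC),cv2.resize(a[200:400,220:420],(400,400))])
cv2.imwrite("pics/w7.png",im[:,:,::-1])
E
```

```text
time_s: 35.83
ee_pos: [0.5131, 0.1291, 0.0329]
eef_rot: [3.141, -0.001, 0.937]
force: [0.2, 0.8, 0.0]
grip_width: 0.0421
grip_force: 0.0
time_s: 36.25
ee_pos: [0.5126, 0.1289, 0.0301]
eef_rot: [3.142, -0.0, 0.937]
force: [0.1, -1.0, 0.7]
grip_width: 0.0426
grip_force: 0.0
```

View pics/w7.png

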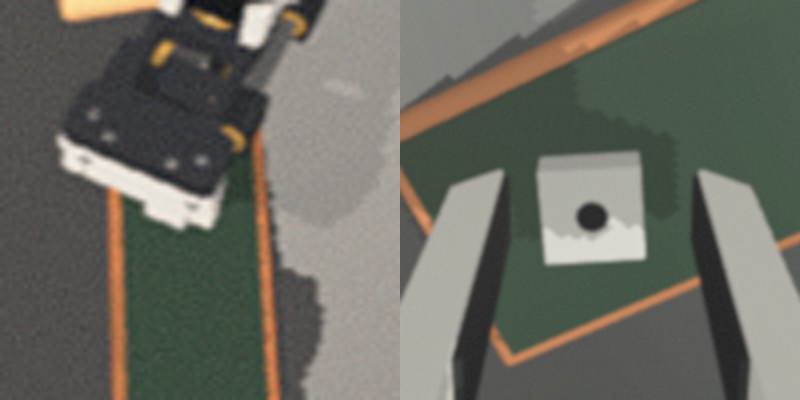

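b10 (hole at 592,217 of the crop) lies between the fingertips, with the tips still a few mm above the felt. Feel down further.

```bash
python3 -m pendant '[[[0,0,-0.1],0],[[0,0,-0.1],0],[[0,0,0],0],[[0,0,0],0]]'; python3 -m pendant '[[[0,0,-0.1],0],[[0,0,-0.1],0],[[0,0,0],0],[[0,0,0],0]]'
```

```text
time_s: 36.68
ee_pos: [0.5125, 0.1289, 0.0279]
eef_rot: [-3.141, 0.0, 0.937]
force: [1.1, 0.7, -0.0]
grip_width: 0.0423
grip_force: 0.0
time_s: 37.02
ee_pos: [0.5125, 0.1289, 0.026]
eef_rot: [-3.141, 0.0, 0.937]
force: [0.1, 0.5, -0.5]
grip_width: 0.0424
grip_force: 0.0
```

```bash
python3 -m pendant '[[[0,0,-0.05],0],[[0,0,0],0],[[0,0,0],0],[[0,0,0],0],[[0,0,0],0],[[0,0,0],0],[[0,0,0],0],[[0,0,0],0]]' 0 20;  python3 -m pendant '[[[0,0,0.3],0],[[0,0,0.7],0],[[0,0,1],0],[[0,0,0],0],[[0,0,0],0]]'
```

```text
time_s: 37.68
ee_pos: [0.5126, 0.1289, 0.0256]
eef_rot: [3.142, -0.0, 0.937]
force: [0.1, 0.2, 0.8]
grip_width: 0.0238
grip_force: 20.0
time_s: 38.1
ee_pos: [0.5131, 0.129, 0.0465]
eef_rot: [3.14, -0.001, 0.937]
force: [-0.1, -0.1, -0.3]
grip_width: 0.0236
grip_force: 20.0
```

```bash
cat > hole.py <<'E'
from h import *
def hole(img,uv,r=5):
    g=cv2.cvtColor(img,cv2.COLOR_RGB2GRAY).astype(float); u,v=map(int,uv)
    w=g[v-r:v+r+1,u-r:u+r+1]; m=np.clip(np.median(w)*.75-w,0,None)
    n,l,st,_=cv2.connectedComponentsWithStats((m>0).astype(np.uint8)); 
    # component nearest the seed
    ys,xs=np.nonzero(l); i=l[ys,xs][np.argmin((ys-r)**2+(xs-r)**2)]; m=m*(l==i)
    yy,xx=np.mgrid[-r:r+1,-r:r+1]; return np.array([u+(m*xx).sum()/m.sum(),v+(m*yy).sum()/m.sum()]),st[i,4]
E
python3 - <<'E'
from hole import *
np.set_printoptions(precision=4,suppress=True)
from station import ctrl
I={n:ctrl.camera(n)["color"] for n in ("scene","top","wrist")}
K["wrist"]=None; o=ctrl.get_obs(); p=o["ee_pos"]; y=o["eef_rot"][2]; print(p,y)
for n in ("scene","top"):
    k,T=cam(n); q=k@(T@np.array([.598,-.091,.13,1]))[:3]; q=q[:2]/q[2]
    h,a=hole(I[n],q.round()); print(n,"exp",q,"hole",h,a,"xy",onz(n,h,.13))
k,T=cam("wrist"); q=k@(T@np.r_[p+[0,0,.0364],1])[:3]; q=q[:2]/q[2]
h,a=hole(I["wrist"],q.round(),14); xy=onz("wrist",h,p[2]+.0364)[0]; d=xy-p[:2]
print("b10 wrist",q,h,a,xy,"toolx",d@[np.cos(y),np.sin(y)],"tooly",d@[-np.sin(y),np.cos(y)])
im=np.hstack([cv2.resize(I["wrist"][200:400,220:420],(400,400)),cv2.resize(I["scene"][240:320,250:330],(400,400),interpolation=cv2.INTER_CUBIC)])
cv2.imwrite("pics/w8.png",im[:,:,::-1])
E
```

```text
[0.5124 0.1289 0.0454] 0.9367942488699756
scene exp [293.373  280.3341] hole [293.1915 280.6881] 13 xy [[ 0.5986 -0.0914]]
top exp [362.1897 185.526 ] hole [362.0714 185.9229] 9 xy [[ 0.5972 -0.0908]]
b10 wrist [321.1077 309.8141] [319.9203 313.2991] 202 [0.511  0.1278] toolx -0.0017559761594378607 tooly 0.0005421215746499473
```

View pics/w8.png

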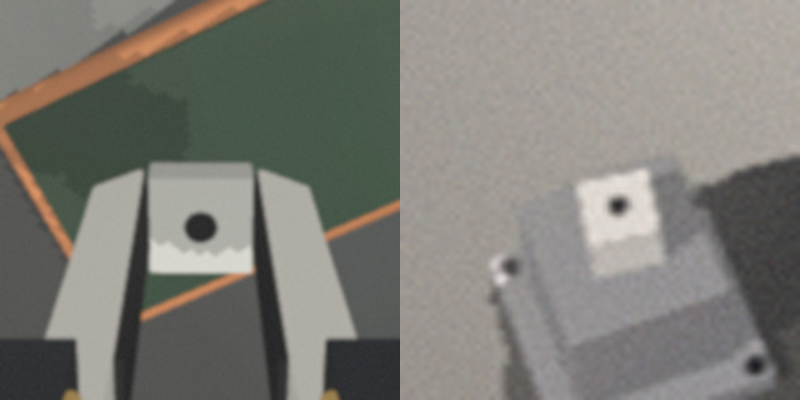

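b10 is held flat and square to the pads, with its hole at (200,228) in the crop. b25 (hole 618,206) is visible on the highest insert. Carry it across.

```bash
python3 -m pendant '[[[0,0,1],0],[[0,0,2],0],[[0,0,2],0],[[0,0,2],0],[[0,0,1.5],0],[[0.5,-1.46,0],-0.0575],[[0.5,-1.46,0],-0.0575],[[0.5,-1.46,0],-0.0575],[[0.5,-1.46,0],-0.0575],[[0.5,-1.46,0],-0.0575],[[0.5,-1.46,0],-0.0575],[[0.5,-1.46,0],-0.0575],[[0.5,-1.46,0],-0.0575],[[0.5,-1.46,0],-0.0575],[[0.5,-1.46,0],-0.0575],[[0.5,-1.46,0],-0.0575],[[0.5,-1.46,0],-0.0575],[[0.5,-1.46,0],-0.0575],[[0.5,-1.46,0],-0.0575],[[0.5,-1.46,0],-0.0575]]'; python3 -m pendant '[[[0,0,-0.8],0],[[0,0,-0.6],0],[[0,0,0],0],[[0,0,0],0]]'
cat > see.py <<'E'
from hole import *
np.set_printoptions(precision=4,suppress=True)
o=ctrl.get_obs(); p=o["ee_pos"]; print(p,o["eef_rot"],o["force"])
for n in ("scene","top"):
    im=ctrl.camera(n)["color"]; k,T=cam(n); q=k@(T@np.r_[p+[0,0,.0364],1])[:3]; q=(q[:2]/q[2])
    try: h,a=hole(im,q.round(),4); print(n,q,h,a,onz(n,h,p[2]+.0364))
    except Exception as e: print(n,q,"none")
E
python3 see.py
```

```text
time_s: 40.07
ee_pos: [0.5878, -0.0908, 0.1313]
eef_rot: [3.142, -0.0, 0.071]
force: [1.0, -0.2, -0.9]
grip_width: 0.0237
grip_force: 20.0
time_s: 40.4
ee_pos: [0.5871, -0.0893, 0.1162]
eef_rot: [-3.141, 0.001, 0.076]
force: [0.4, -0.0, 0.7]
grip_width: 0.0236
grip_force: 20.0
[ 0.5871 -0.0893  0.1162] [-3.1412  0.0011  0.0761] [ 0.3722 -0.0306  0.6953]
scene [292.82   267.9309] [292.5512 268.1071] 13 [[ 0.5874 -0.0898]]
top [362.3475 187.7864] none
```

```bash
python3 -m pendant '[[[0,-0.16,-0.5],0],[[0,0,-0.4],0],[[0,0,-0.2],0],[[0,0,0],0],[[0,0,0],0]]'; for i in 1; do python3 -m pendant '[[[0,0,-0.05],0],[[0,0,-0.05],0],[[0,0,0],0],[[0,0,0],0]]'; done; python3 see.py
```

```text
time_s: 41.02
ee_pos: [0.5875, -0.0917, 0.1053]
eef_rot: [-3.141, 0.0, 0.074]
force: [0.0, -0.0, -0.2]
grip_width: 0.0232
grip_force: 20.0
time_s: 41.35
ee_pos: [0.5876, -0.0917, 0.1046]
eef_rot: [-3.142, -0.0, 0.074]
force: [-0.2, 0.7, -0.3]
grip_width: 0.0236
grip_force: 20.0
[ 0.5876 -0.0917  0.1046] [-3.1416 -0.0001  0.0743] [-0.2122  0.6956 -0.3469]
scene [291.8386 271.8061] [291.5254 271.9923] 13 [[ 0.5879 -0.0922]]
top [363.1677 189.2481] none
```

```bash
python3 -m pendant '[[[0,0,-0.05],0],[[0,0,0],0],[[0,0,-0.05],0],[[0,0,0],0],[[0,0,0],0]]';  python3 -m pendant '[[[0,0,-0.05],0],[[0,0,0],0],[[0,0,0],0],[[0,0,0],0]]'
```

```text
time_s: 41.97
ee_pos: [0.5876, -0.0917, 0.1036]
eef_rot: [3.142, -0.0, 0.074]
force: [0.2, 0.6, -0.5]
grip_width: 0.0236
grip_force: 20.0
time_s: 42.3
ee_pos: [0.5878, -0.0917, 0.1035]
eef_rot: [3.141, -0.001, 0.074]
force: [-0.2, 0.2, 6.3]
grip_width: 0.0234
grip_force: 20.0
```

```bash
python3 -m pendant '[[[0,0,0],0],[[0.15,0.011,0],0],[[0.15,0.011,0],0],[[0.15,0.011,0],0],[[0.15,0.011,0],0],[[0.15,0.011,0],0],[[0.15,0.011,0],0],[[0.15,0.011,0],0],[[0,0,0],0],[[0,0,0],0]]'; python3 see.py
```

```text
time_s: 43.13
ee_pos: [0.5985, -0.091, 0.1035]
eef_rot: [3.141, -0.001, 0.074]
force: [0.9, 0.4, 4.7]
grip_width: 0.0239
grip_force: 20.0
[ 0.5985 -0.091   0.1035] [ 3.1413 -0.0012  0.0743] [0.9261 0.3925 4.6513]
scene [293.0632 277.7477] [292.6621 278.0146] 12 [[ 0.5989 -0.0917]]
top [362.5647 183.7557] none
```

```bash
python3 -m pendant '[[[0,0,0],0],[[0,0,0],0],[[0,0,0],0],[[0,0,0],0],[[0,0,0],0],[[0,0,0.3],0],[[0,0,1],0],[[0,0,2],0],[[0,0,2],0],[[0,0,2],0],[[0,0,2],0],[[0,0,0],0],[[0,0,0],0]]' 0.5
python3 - <<'E'
from hole import *
np.set_printoptions(precision=4,suppress=True)
I={n:ctrl.camera(n)["color"] for n in ("scene","top","wrist")}
for n in ("scene","top"):
    k,T=cam(n); q=k@(T@np.array([.5985,-.091,.14,1]))[:3]; q=q[:2]/q[2]
    try: h,a=hole(I[n],q.round()); print(n,h,a,onz(n,h,.14))
    except Exception as e: print(n,"none")
r=lambda i:cv2.resize(i,(400,400),interpolation=cv2.INTER_CUBIC)
cv2.imwrite("pics/w9.png",np.hstack([r(I["wrist"][190:290,270:370]),r(I["scene"][250:310,263:323])])[:,:,::-1])
E
```

```text
time_s: 44.42
ee_pos: [0.5984, -0.091, 0.1973]
eef_rot: [3.141, -0.002, 0.074]
force: [0.3, 0.5, 0.4]
grip_width: 0.047
grip_force: 0.0
scene [292.7228 278.0374] 13 [[ 0.599  -0.0916]]
top none
```

View pics/w9.png

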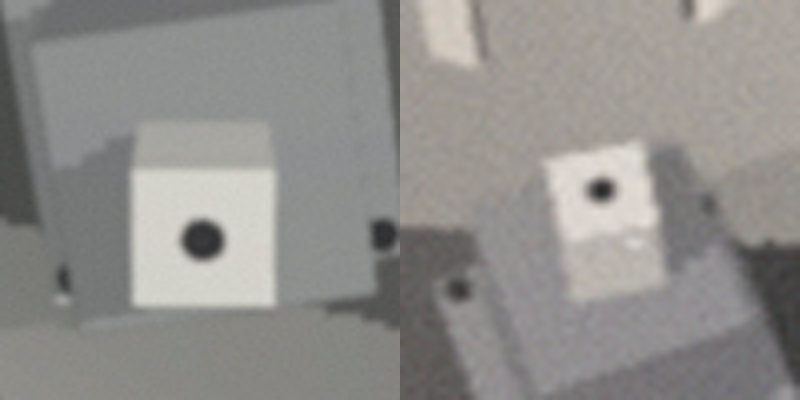

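The stack shows continuous flush sides, with the hole at (203,240) in the wrist crop, and the gripper is clear above it. Handing in.

```bash
python3 -c "
from station import ctrl
print(ctrl.hand_in())"
```

```text
the job is handed in; nothing more can be done
None
```

The job is handed in (no verdict was returned): the last images showed the 80, 50 and 25 mm blocks upright on the lowest, middle and highest inserts. They also showed the thin block touched down about 11 mm off-centre, slid flush on the 25 mm block and released. The cage and bush looked undisturbed in the views I took.

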